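Set the back stop of a resoler's bench shear

ROBOT

A 6-joint arm with a two-finger parallel gripper is mounted at the origin on the work surface. World frame = base frame: x ahead of the robot, y to its left, z up, the work surface at z = 0. Lengths are in mm, angles in rad, forces in N, time in s.
With the tool pointing down it reaches from about 275 to 750 mm from the base axis. Payload 10.2 kg.
Tool frame: the origin (TCP) lies on the mounting face of the last link; the fingertips stand 173 mm ahead of it and the grasp point (between the pads) lies 155 mm ahead of it; z points along the fingers, y is the direction in which the jaws open and shut (so a half turn about z gives the same grasp; the last joint's range is limited). The gripper opens to 85 mm and grips with 20 to 120 N. Pads are 22 mm wide; open, the fingers measure 114 mm over their backs; the gripper's body (76 mm by 85 mm) begins 54 mm behind the grasp point. The pads swing forward as they close: fully open they stand 13 mm farther back than shut.
Start: joints at [-1.471, 0.313, 1.498, -0, 1.331, -0.223], TCP at [166.53, -497.896, 404.694] pointing down, gripper open.
Joint ranges: [-2.94, 2.94], [-0.97, 2.17], [0.19, 2.56], [-1.23, 4.37], [0.02, 3.11], [-2.88, 2.88]. Speed limits (rad/s): [2.39, 2.39, 3.01, 3.14, 3.14, 3.14].

INTERFACE

Orientations are given as a 3x3 rotation matrix whose columns are the frame's x, y, z axes.
In Python, from bench import * gives the robot as it stands. Calls block until the motion is done:
- move_to(position, orientation): joint-space move of the TCP to a pose.
- move_straight(position, ori=None, v=150): straight line of the TCP; ori=None keeps the orientation; v is the mean speed in mm/s.
- set_joints(angles): joint-space move.
- open_jaws() and grab(): open the fingers fully, or close them until they stop; the grip force is fixed at half the most.
- dwell(seconds).
- ik(position, orientation): joint angles nearest the present ones, or None.
- read_state(): the state.
- capture(name): name is "scene" or "side" or "wrist"; returns the picture (400x640x3 uint8, red, green, blue); there is no depth.
- calibration(name): a dict with "mtx" (3x3 intrinsics, pixels), "origin" and "rotation" of the camera in the world. Camera axes: x right, y down, z forward; pixel columns grow to the right and rows downward; lengths in mm; the calibration is good to about 2 mm. A picture is of the moment at which its call begins: read the wrist's pose just before it. calibration takes no time and is no camera call; for the wrist camera it gives the pose at the moment of the call.
A pose or a line that the arm cannot do raises Unreachable and nothing moves.
- finish_job(): hands the job in, once; it reports no verdict.
The state is a dict: "clock": time; "joint_pos": joint angles; "dq": joint speeds; "effort": joint torques, N m; "position": TCP position; "tool_rot": TCP orientation; "ft_force": force on the tool from outside, world axes, zero at the start; "moment": the same for the moment, N m; "opening": finger opening in mm.
Only numpy, scipy, OpenCV 4.12 (cv2) and the standard library are available. Lean on these libraries where they do the work, as an engineer would, in place of code of your own. Each camera call takes 0.05 s, during which the arm holds its last target. There are 200 camera calls.

TASK

Set the back stop of the bench shear for the next batch of rand strips: with a fingertip push the stop along its notched rail, towards the blade, until its spring pawl drops into the middle one of the three notches, then press the lock lever on top of the stop down flat. Push and press gently, do not grip the stop or its lever, and leave the other things on the bench as they are.

Things in the scene. Friction and masses are not known exactly. Their poses are not given: they have to be found in the camera images.
- shear: bench shear, fixed where it stands: wooden board 300 (x) by 420 (y) mm, top 28 mm above the table; origin on the table under the board's centre. The blade arm, latched down, 64 mm high, runs along the -y edge. A notched aluminium rail 24 mm wide runs along y at x = +80 mm, its top 50 mm above the table. The stop rides on it.
- middle_notch (a point): middle one of three V notches across the rail's top, on the rail's centre line at the height of its top; axes as the shear's. The notches are 45 mm apart (shear y = +50, +5, -40 mm), 13 mm wide, 7 mm deep. On the board a long black line stands at each notch, on either side of the rail.
- carriage (a joint): travel of the stop towards the blade (shear -y) in m, 0 to 0.200; over the notches at 0.070, 0.115 (middle), 0.160. Starts at 0 to 0.10. Sliding takes about 2 N; 7 mm before a notch the pawl begins to drop and draws the stop in by itself (the push falls to nothing); it stays centred there. Leaving a notch takes about 8 N, either way.
- stop_block: the stop's aluminium block astride the rail, 44 (x) by 90 (y) mm, from 52 to 74 mm above the table. Origin at its middle on the rail's centre line, 28 mm above the table; axes as the shear's, so it is pushed towards -y. From its blade-side end a steel stop face (20 mm high, 6 mm thick) reaches 96 mm towards -x, low over the board. A black pointer on its -x side marks the pawl.
- push_face (a point): centre of the block's end face that looks away from the blade (44 mm wide, 22 mm high, looks to the shear's +y), 63 mm above the table
- pawl (a joint): height in m of the spring pawl in the middle of the stop: 0 fully down in a notch, about 0.005 riding on the rail's top. Its head, 12 mm square, shows on the block under the lever.
- lock_lever (a joint): angle in rad of the lock lever on top of the stop: 0 flat (locked), starts at 0.5 to 0.8, stays where left; about 6 N at its pad moves it. It crosses the block over the pawl: hinge axis along y, 20 mm to +x of the rail's centre line, 82 mm above the table, lever 70 mm long towards -x. It goes flat only with the pawl down in a notch (else it stops at about 0.2) and then locks the stop there.
- lever_pad (a point): middle of the upper face of the lever's black pad (26 by 26 mm), 57 mm from the hinge axis and 5 mm above it when flat (87 mm above the table; the 16 mm wide steel arm between pad and hinge is then 84 mm above it); moves with the lever
- rivet_tin: small round steel tin, 55 mm across and 34 mm high, on the shear's board; origin under its centre; leave alone
- pen: thick black marker, 130 mm long and 16 mm across, lying on the shear's board along its own x; origin under its middle; leave alone
- last_a: wooden shoe last, 250 mm long, 90 mm high, standing on the table; origin under its middle, toe towards its x; leave alone
- last_b: the other last of the pair, alike; leave alone
- cement_tin: cement tin, 90 mm across and 110 mm high; origin under its centre; leave alone
- hammer: hammer, 0.3 m long, lying on the table along its own x; leave alone
- roller: hand roller with wooden grip, 190 mm long and 38 mm high, lying on the table; leave alone
- brush_pot: white ceramic pot, 72 mm across and 85 mm high; origin under its centre; leave alone

How it is judged:
By the outcome, as a careful person would: the job done as asked, in the order asked, and still so for the second after the job is handed in, with the robot touching nothing.
It also fails if it takes over 61 s, if anything falls off the work surface, if the arm or the gripper's body presses on something with over 40 N, if the wrist force passes 120 N, or if a joint passes its speed limit or range.

## Working session

There is one attempt and no reset: what is moved stays moved. The work goes in short steps, each a Python script; the robot and the scene stay as the last script left them, time stands still between calls to the robot, and variables do not carry over. Pictures are saved under pics/ and viewed, about 8 in all and at most 12, crops included, and the job is handed in when it is done.

```bash
ls && mkdir -p pics && python3 - <<'E'
from bench import *
import cv2,numpy as np
for n in("scene","side"):
    im=capture(n); cv2.imwrite(f"pics/{n}0.png",im[:,:,::-1])
    c=calibration(n); print(n,np.round(c["mtx"],1).tolist(),np.round(c["origin"],1),np.round(c["rotation"],3).tolist())
s=read_state();print(s["clock"],s["ft_force"],s["opening"],np.round(s["tool_rot"],3).tolist())
E
```

```text
pics
scene [[378.0, 0.0, 320.8], [0.0, 378.0, 197.7], [0.0, 0.0, 1.0]] [1160.2 -713.9  683.9] [[0.766, 0.353, -0.538], [0.643, -0.412, 0.646], [0.006, -0.84, -0.542]]
side [[427.3, 0.0, 316.9], [0.0, 427.3, 202.0], [0.0, 0.0, 1.0]] [271.  753.  965.7] [[-0.928, -0.285, 0.238], [-0.372, 0.698, -0.612], [0.008, -0.657, -0.754]]
0.1 [-0.20275015  0.29780789 -0.32528149] 85.54309257202054 [[0.948, 0.317, -0.0], [0.317, -0.948, 0.001], [0.0, -0.001, -1.0]]
```

View pics/scene0.png

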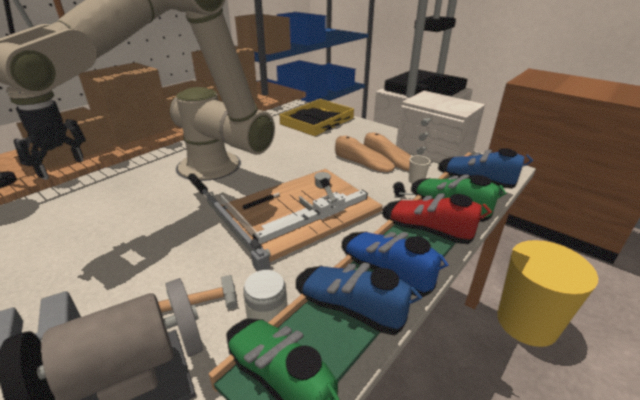

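View pics/side0.png

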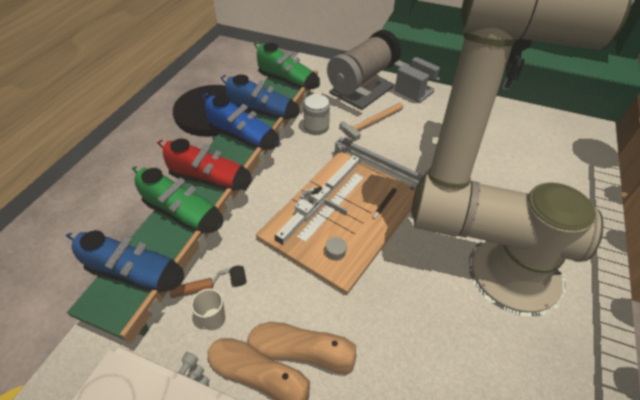

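The side view shows the board with near corners (262,237) and (347,290), far corner about (340,152), the stop at about (312,197), the tin at (336,247) and the pen at (385,203). I'll locate it roughly, then use the wrist camera.

```bash
cat > h.py <<'E'
from bench import *
import cv2,numpy as np
def back(c,uv,z):
    d=c["rotation"]@np.linalg.inv(c["mtx"])@np.array([uv[0],uv[1],1.]); o=np.array(c["origin"])
    return o+d*(z-o[2])/d[2]
def proj(c,P):
    p=c["mtx"]@(np.array(c["rotation"]).T@(np.array(P)-c["origin"])); return p[:2]/p[2]
def down(yaw): # tool y at angle yaw, z down
    y=np.array([np.cos(yaw),np.sin(yaw),0]);z=np.array([0,0,-1.]);return np.column_stack([np.cross(y,z),y,z])
E
python3 - <<'E'
from h import *
c=calibration("side")
for uv,z in [((262,237),28),((347,290),28),((340,152),28),((312,197),80),((336,245),45),((278,238),50),((353,157),50)]: print(uv,back(c,uv,z).round())
w=calibration("wrist");s=read_state();R=np.array(s["tool_rot"])
print(w["mtx"],(R.T@(np.array(w["origin"])-s["position"])).round(1),(R.T@w["rotation"]).round(3))
E
```

```text
(262, 237) [659. 165.  28.]
(347, 290) [392. 231.  28.]
(340, 152) [ 578. -237.   28.]
(312, 197) [571.  22.  80.]
(336, 245) [460. 126.  45.]
(278, 238) [609. 166.  50.]
(353, 157) [ 525. -207.   50.]
[[348.863136     0.         320.25002717]
 [  0.         348.863136   197.62787934]
 [  0.           0.           1.        ]] [79.3  0.5 31.2] [[-0.001 -0.952 -0.306]
 [ 1.    -0.001  0.001]
 [-0.001 -0.306  0.952]]
```

```bash
python3 - <<'E'
from h import *
p=[571+35,22-8,345]
for yaw in(1.35,1.35-np.pi):
    print(yaw,ik(p,down(yaw)))
move_to(p,down(1.35) if ik(p,down(1.35)) is not None else down(1.35-np.pi))
c=calibration("wrist"); im=capture("wrist")
np.savez("w1.npz",**c); cv2.imwrite("pics/w1.png",im[:,:,::-1]); cv2.imwrite("pics/w1b.png",cv2.resize(im[:,:,::-1],(800,500),interpolation=cv2.INTER_CUBIC))
s=read_state();print(s["clock"],s["position"],s["ft_force"])
E
```

```text
1.35 [-1.69961859e-01  5.38760100e-01  1.32228051e+00 -4.44089210e-16
  1.28055204e+00 -1.51996186e+00]
-1.791592653589793 [-1.69961859e-01  5.38760100e-01  1.32228051e+00 -4.44089210e-16
  1.28055204e+00  1.62163080e+00]
2.5583 [605.9935761   13.17626189 345.08289606] [ 0.11234523  0.17904152 -0.20264184]
```

View pics/w1b.png

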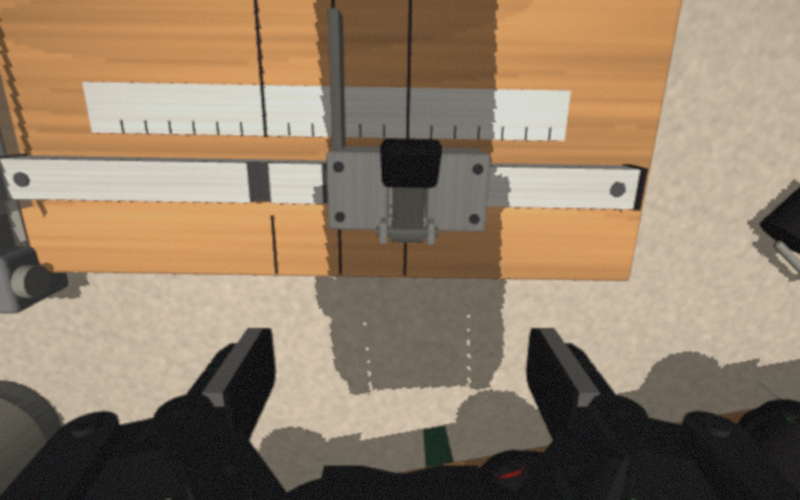

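The wrist view (800x500 scale) shows the stop block from (328,150) to (490,230). Its pad is at (411,162). The notch at (259,182) is the blade-side one, and the board lines are at x≈274, 340 and 405. The board's corner is at (629,280). The stop stands near the first notch.

```bash
python3 - <<'E'
from h import *
from scipy.optimize import least_squares
c=dict(np.load("w1.npz"))
b=lambda u,v,z: back(c,(u*.8,v*.8),z)
# obs: (u,v,z, shear x or None, shear y or None)
O=[(629,280,28,150,210),(150,274,28,150,None),(480,279,28,150,None),(680,5,28,None,210),(655,140,28,None,210),
(274.5,245,28,None,-40),(262,70,28,None,-40),(340,252,28,None,5),(405,250,28,None,50),(409,60,28,None,50),
(259,182,50,80,-40),(560,166.5,50,68,None),(560,207,50,92,None),(100,157,50,68,None),(100,201,50,92,None)]
def res(q):
    R=np.array([[np.cos(q[2]),-np.sin(q[2])],[np.sin(q[2]),np.cos(q[2])]]);r=[]
    for u,v,z,X,Y in O:
        p=R.T@(b(u,v,z)[:2]-q[:2])
        if X is not None:r.append(p[0]-X)
        if Y is not None:r.append(p[1]-Y)
    return r
s=least_squares(res,[467,-5,-.22],loss="soft_l1");q=s.x;print(q,np.round(res(q),1))
np.save("shear.npy",q)
R=np.array([[np.cos(q[2]),-np.sin(q[2])],[np.sin(q[2]),np.cos(q[2])]])
for n,u,v,z in [("TL",328,150,74),("TR",489,150,74),("BL",328,230,74),("BR",486,231,74),("padnear",440,187,82+57*.6),("pad far",411,138,120),("hinge",407,232,82)]:
    print(n,(R.T@(b(u,v,z)[:2]-q[:2])).round(1))
E
```

```text
[ 4.85626524e+02 -6.09610580e+00 -2.37709449e-01] [-0.7 -1.4 -0.2  0.1 -1.9 -1.6  0.4  1.1  0.3  0.2  0.5  0.   0.5  0.
  0.8 -1.6  1.2]
TL [58.1  7. ]
TR [56.8 93.8]
BL [102.9   5.4]
BR [102.1  95.6]
padnear [69.8 64.3]
pad far [48.1 50.5]
hinge [101.1  50.3]
```

Fit residuals are about 1 mm. The block centre is at shear y ≈ 50, so carriage ≈ 0.070, about at the first notch. The push face is at y ≈ 95. Next I'll approach with closed, slightly tilted fingers and push in force-watched steps.

```bash
cat >> h.py <<'E'
q=np.load("shear.npy"); cs,sn=np.cos(q[2]),np.sin(q[2])
RS=np.array([[cs,-sn,0],[sn,cs,0],[0,0,1.]])
def tilt(t):  # tool y = shear x, fingers lean towards shear -y at the tip
    z=np.array([0,-np.sin(t),-np.cos(t)]); y=np.array([1.,0,0]); return RS@np.column_stack([np.cross(y,z),y,z])
def tcp(tip,R): # tip centre in shear frame -> TCP world
    return RS@np.array(tip,float)+[q[0],q[1],0]-173*R[:,2]
def tipnow():
    s=read_state(); w=np.array(s["position"])+173*np.array(s["tool_rot"])[:,2]
    return RS.T@(w-[q[0],q[1],0]), RS.T@np.array(s["ft_force"]), s["clock"]
E
python3 - <<'E'
from h import *
R=tilt(.26)
grab()
move_to(tcp([80,135,130],R),R)
move_straight(tcp([80,115,59],R),v=120)
dwell(.2)
t,f0,k=tipnow();print(t.round(1),f0.round(2),k)
y=112.
last=[]
while y>94:
    move_straight(tcp([80,y,59],R),v=40)
    t,f,k=tipnow();print(round(t[1],1),(f-f0).round(1),round(k,2))
    if (f-f0)[1]>12: print("high");break
    y-=2
E
```

```text
[ 80.3 115.3  59.7] [-0.33  0.3  -1.17] 5.975
111.9 [0.2 0.2 1.7] 6.22
109.9 [ 1.5 -1.4  0.5] 6.47
107.9 [-0.  -0.7  1.2] 6.72
105.9 [-0.  -0.5  1.1] 6.97
104.4 [0.8 4.2 1.3] 7.22
102.7 [0.4 6.  1.7] 7.47
100.7 [-0.1  5.   1.2] 7.72
98.0 [0.4 2.5 0.6] 7.97
95.6 [0.1 0.2 1.2] 8.22
```

```bash
python3 - <<'E'
from h import *
R=tilt(.26); f0=np.array([-.2,.2,0])
ys=[92,88,84,80,77]+list(np.arange(75,61,-1.))
hit=False
for y in ys:
    move_straight(tcp([80,y,59],R),v=20)
    t,f,k=tipnow();fy=(f-f0)[1];print(y,round(t[1],1),(f-f0).round(1),round(k,2))
    if fy>10: print("high");break
    if y<=69 and fy<.7:
        if hit: break
        hit=True
    else: hit=False
c=calibration("wrist");im=capture("wrist");np.savez("w2.npz",**c)
cv2.imwrite("pics/w2.png",cv2.resize(im[:,:,::-1],(800,500),interpolation=cv2.INTER_CUBIC))
E
```

```text
92 91.6 [-0.1 -0.4  0.2] 8.57
88 87.7 [0.  0.5 0.3] 8.93
84 83.7 [-0.8  0.1 -0.6] 9.28
80 79.7 [-1.1  0.5  0.3] 9.62
77 76.8 [-0.6  0.2  0.1] 9.93
75.0 74.8 [0.7 0.1 0.1] 10.18
74.0 74.0 [-0.1  0.8 -0.2] 10.43
73.0 73.0 [ 0.5  1.2 -0.7] 10.68
72.0 71.9 [-0.9  0.8 -0.3] 10.93
71.0 70.9 [-0.4  1.  -0.7] 11.18
70.0 69.9 [ 0.6  0.4 -0.5] 11.43
69.0 68.9 [ 0.7  0.5 -0.2] 11.68
68.0 67.9 [-0.4 -0.  -0.2] 11.93
```

View pics/w2.png

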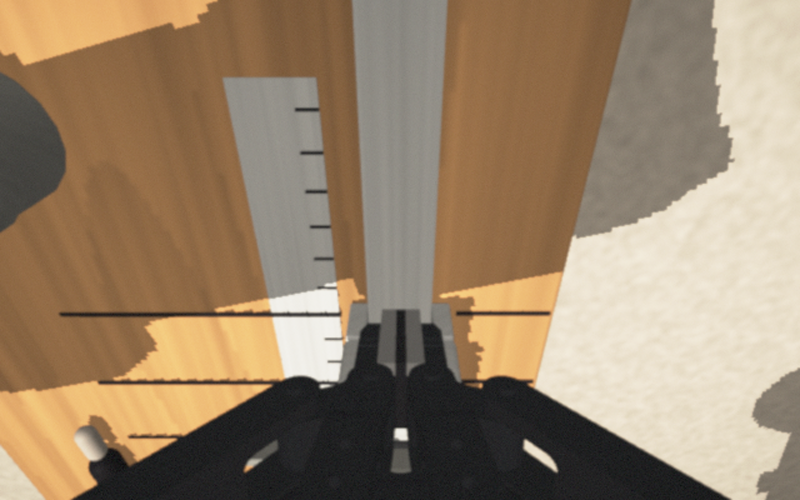

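The wrist view shows the block's end at row ~304, close to the first-notch line (row 314). The gripper hides the rest. I'll compare it with projections of the expected face and take a side view.

```bash
python3 - <<'E'
from h import *
c=dict(np.load("w2.npz"))
W=lambda p:RS@np.array(p,float)+[q[0],q[1],0]
for y in(46,50,54,58,62):
    print(y,*[(proj(c,W([x,y,z]))/.8).round(0) for x,z in((58,74),(58,52),(102,74),(102,52))])
print("line50",proj(c,W([130,50,28]))/.8, proj(c,W([0,50,28]))/.8)
cs_=calibration("side");im=capture("side")
u,v=proj(cs_,W([80,5,60])).astype(int);print(u,v)
cv2.imwrite("pics/s2.png",cv2.resize(im[v-50:v+50,u-70:u+70,::-1],None,fx=5.5,fy=5.5,interpolation=cv2.INTER_CUBIC))
g=cv2.imread("pics/w2.png")
cv2.imwrite("pics/w2c.png",cv2.resize(g[280:400,320:480],None,fx=5,fy=5,interpolation=cv2.INTER_CUBIC))
E
```

```text
46 [337. 406.] [344. 360.] [458. 406.] [452. 360.]
50 [336. 399.] [343. 353.] [459. 399.] [453. 353.]
54 [335. 392.] [342. 346.] [460. 392.] [453. 346.]
58 [334. 384.] [341. 339.] [461. 384.] [454. 339.]
62 [333. 376.] [341. 331.] [461. 376.] [455. 331.]
line50 [509.91339316 312.96774659] [218.96366066 313.32328339]
319 192
```

View pics/s2.png

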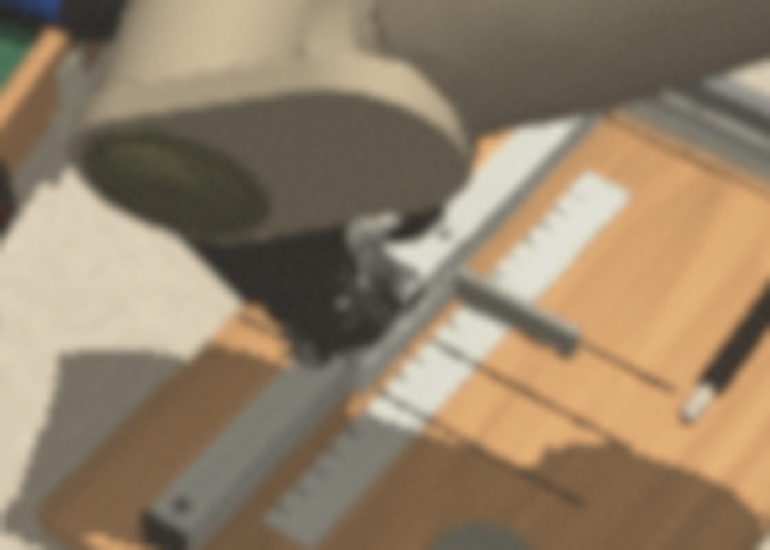

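View pics/w2c.png

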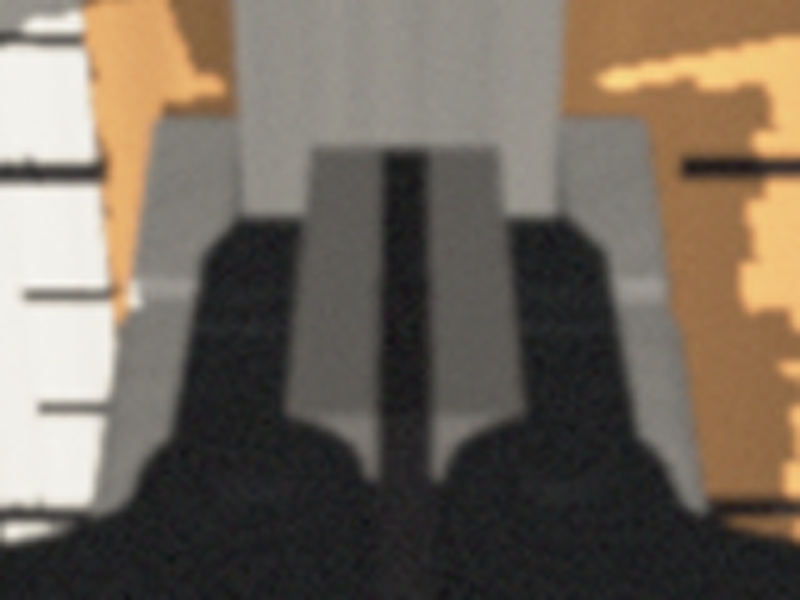

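Face ≈ 58 mm from both the image (the z=52 edge at row 338) and the fingertip, so the stop is just short of the draw-in. I'll continue in 1 mm steps, with hard limits.

```bash
python3 - <<'E'
from h import *
R=tilt(.26); f0=np.array([-.2,.2,0]); W=lambda p:RS@np.array(p,float)+[q[0],q[1],0]
im0=None
for y in [67,66,65,64,63]:
    move_straight(tcp([80,y,59],R),v=15)
    t,f,k=tipnow();c=calibration("wrist");im=capture("wrist")
    # z=28 skirt edge row along shear x=58..66 -> column of brightness profile
    col=int(round(438*.8)) 
    g=im[225:262,282:288].mean(2).mean(1)
    # detect board->block end edge just -x of finger
    print(y,round(t[1],1),(f-f0).round(1),round(k,2))
    cv2.imwrite(f"pics/p{y}.png",cv2.resize(im[224:324,256:384,::-1],(384,300),interpolation=cv2.INTER_CUBIC))
    if (f-f0)[1]>4: break
a=[cv2.imread(f"pics/p{y}.png") for y in (67,65,63)]
cv2.imwrite("pics/p3.png",cv2.resize(np.hstack(a),(800,208)) if False else np.hstack([x[:,60:320] for x in a]))
E
```

```text
67 66.8 [-0.2 -0.1 -0.3] 12.28
66 65.8 [ 0.2 -0.1 -0.3] 12.57
65 64.9 [ 0.1 -0.7  0.6] 12.88
64 63.9 [ 0.6 -0.1  0.9] 13.18
63 63.0 [ 0.1 -0.3 -0.3] 13.47
```

View pics/p3.png

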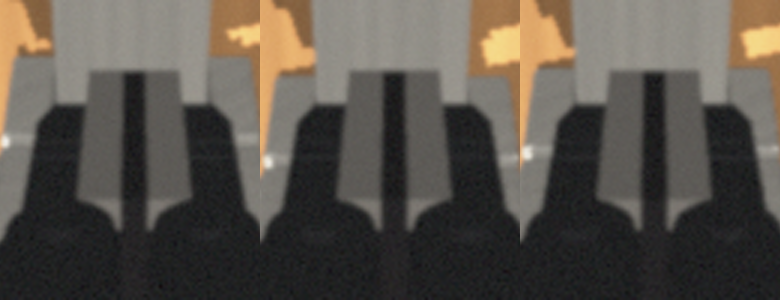

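Between tip y = 67 and 65 the block's end jumped ahead (row 57 to 75 in the crops). After that it stayed still while the finger came closer, and the force was zero, so the pawl has snapped in. I'll retreat and check from above.

```bash
python3 - <<'E'
from h import *
R=tilt(.26)
move_straight(tcp([80,85,62],R),v=100)
move_straight(tcp([80,120,165],R),v=200)
R=down(q[2]+np.pi/2)
move_to(tcp([115,15,172],R),R)
c=calibration("wrist"); im=capture("wrist"); np.savez("w3.npz",**c)
cv2.imwrite("pics/w3.png",cv2.resize(im[:,:,::-1],(800,500),interpolation=cv2.INTER_CUBIC))
print(tipnow())
W=lambda p:RS@np.array(p,float)+[q[0],q[1],0]
for th in(.4,.5,.6,.7,.8):
  print(th,*[(proj(c,W([100-r*np.cos(th)-5*np.sin(th),5+dy,82+r*np.sin(th)+5*np.cos(th)]))/.8).round(0) for r in(44,70) for dy in(-13,13)])
for p in([58,-40,74],[58,50,74],[102,-40,74],[102,50,74],[80,-40,50]):print(p,(proj(c,W(p))/.8).round(1))
E
```

```text
(array([114.87836968,  15.15772442, 171.75187658]), array([ 0.43140486,  0.64867219, -0.51637978]), 16.325)
0.4 [352. 151.] [407. 151.] [347.  97.] [407.  97.]
0.5 [351. 155.] [407. 155.] [346. 103.] [407. 103.]
0.6 [350. 160.] [407. 160.] [344. 112.] [407. 111.]
0.7 [350. 166.] [407. 166.] [343. 122.] [408. 122.]
0.8 [349. 173.] [407. 173.] [342. 134.] [408. 134.]
[58, -40, 74] [298.  146.9]
[58, 50, 74] [465.6 146.6]
[102, -40, 74] [303.7 226. ]
[102, 50, 74] [462.1 225.9]
[80, -40, 50] [309.6 180.6]
```

View pics/w3.png

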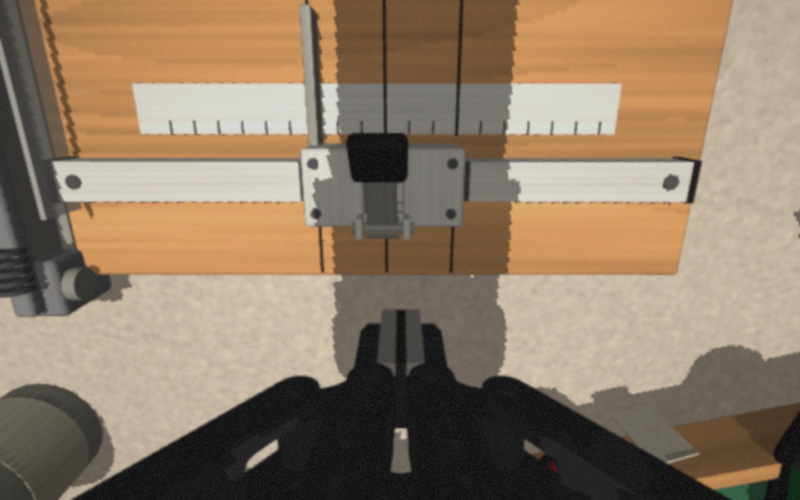

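Block edges at columns 302–464 match the middle-notch prediction (298–466) to about 1 mm. The pad at (378,133–182) puts the lever at ≈ 0.8 rad. Next I'll press it.

```bash
python3 - <<'E'
from h import *
R=down(q[2]+np.pi/2)
move_straight(tcp([50,6,150],R),v=150); dwell(.2)
_,f0,_=tipnow(); print(f0.round(2))
for z in list(range(142,94,-4))+[94,92,90,89,88,87,86.5,86,85.5,85]:
    th=np.arcsin(max(0,min(.72,(z-86)/57))); x=44-0+57*(1-np.cos(th))*.5
    move_straight(tcp([x,6,z],R),v=30)
    t,f,k=tipnow();f=f-f0;print(z,t.round(1),f.round(1),round(k,2))
    if f[2]>15 or np.hypot(f[0],f[1])>12: break
E
```

```text
[-0.28 -0.35  0.38]
142 [ 52.7   6.  141.8] [ 0.9  0.2 -0.2] 17.57
138 [ 52.6   6.  137.8] [ 0.1  0.5 -0.3] 17.85
134 [ 52.6   6.  133.8] [ 0.2  0.7 -0.6] 18.13
130 [ 52.    6.1 130.7] [-5.2  0.4  8.4] 18.42
126 [ 51.5   6.1 126.6] [-4.7  0.4  7.6] 18.7
122 [ 49.8   6.1 122.4] [-4.3 -0.2  5.4] 19.0
118 [ 49.    6.  118.2] [-0.7 -0.1  1.5] 19.29
114 [ 47.7   6.  114. ] [-0.7  1.2  0.3] 19.58
110 [ 46.6   6.  109.9] [0.2 1.  0.5] 19.88
106 [ 45.7   6.  105.8] [-0.6 -0.6  0.5] 20.16
102 [ 45.1   6.  101.8] [ 0.7  0.3 -0.5] 20.44
98 [44.6  6.  97.8] [ 0.4 -0.7  0.6] 20.73
94 [44.2  6.  93.8] [ 0.5  1.6 -0.3] 21.01
92 [44.1  6.  91.9] [-0.   0.9  1.3] 21.26
90 [44.   6.  89.8] [-0.8  0.4  1.6] 21.51
89 [43.9  6.  88.9] [-1.4  0.7  1.9] 21.76
88 [43.9  6.  87.9] [-1.3  0.6  3.3] 22.01
87 [43.9  6.  87.1] [-4.   0.5  5.1] 22.26
86.5 [44.  6. 87.] [-5.2 -0.2  9.3] 22.51
86 [44.   6.  86.9] [-6.1  0.  13.3] 22.76
85.5 [44.   6.1 86.7] [-7.7 -0.2 16.3] 23.01
```

It stopped firmly at z ≈ 87 mm, which is the flat height. I'll lift off and look.

```bash
python3 - <<'E'
from h import *
R=down(q[2]+np.pi/2)
move_straight(tcp([44,6,172],R),v=120)
move_straight(tcp([115,15,172],R),v=150)
c=calibration("wrist"); im=capture("wrist")
cv2.imwrite("pics/w4.png",cv2.resize(im[:,:,::-1],(800,500),interpolation=cv2.INTER_CUBIC))
W=lambda p:RS@np.array(p,float)+[q[0],q[1],0]
for th in(0,.05,.1,.2):
  print(th,*[(proj(c,W([100-r*np.cos(th)-5*np.sin(th),5,82+r*np.sin(th)+5*np.cos(th)]))/.8).round(0) for r in(44,70)])
for p in([58,-40,74],[58,50,74]):print(p,(proj(c,W(p))/.8).round(1))
print(tipnow())
E
```

```text
0 [381. 146.] [380.  92.]
0.05 [381. 146.] [380.  91.]
0.1 [380. 146.] [379.  91.]
0.2 [380. 148.] [379.  92.]
[58, -40, 74] [298.2 148.1]
[58, 50, 74] [465.8 147.9]
(array([114.21589262,  15.0006818 , 171.64594855]), array([-0.24301971,  0.66503949,  0.09217299]), 24.55)
```

View pics/w4.png

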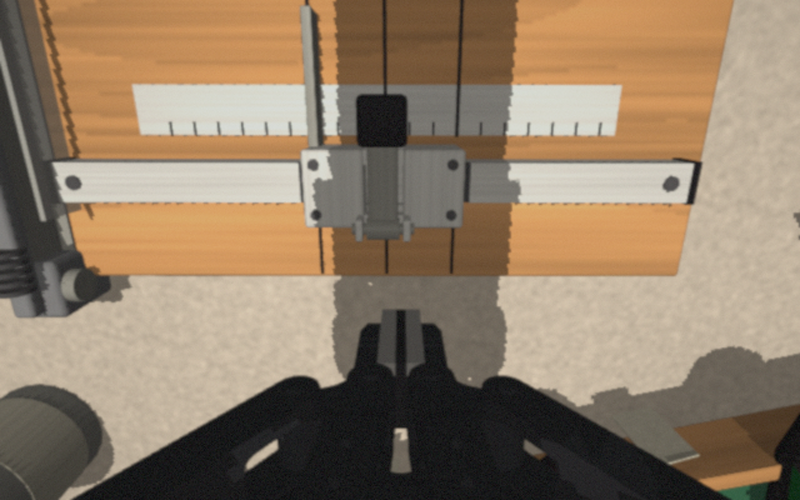

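The pad at (382,94–147) is about 51 px wide, which fits flat height (about 52 px flat, 55 px at 0.2 rad). The block hasn't moved (302–464), and nothing else in view has either. I'm handing in.

```bash
python3 -c "
from h import *
print(finish_job(), read_state()['clock'])"
```

```text
the job is handed in; nothing more can be done
the job is handed in; nothing more can be done
```

The stop is in the middle notch with its lock lever pressed flat, and the job is handed in. The clock read about 24.6 s of the 61 s at my last check.

- **Push:** The stop started in or very near the first notch, at about 0.070. I pushed its end face with the closed, tilted fingertips. It left that notch at about 6 N. At about 6 mm short of the middle notch the block jumped ahead of the finger and then stayed still. From above, its edges fit the middle-notch position to about 1–2 mm.
- **Lever:** I pressed the pad down until it stopped hard at 86.7–87 mm, which is the stated flat height; a lever held up by a raised pawl would have stopped near 98 mm. The peak press was about 16 N.
- **Last picture:** The lever is down, the block has not moved, and the robot is clear of everything. The other things in the wrist view look undisturbed. I did not take a final scene or side picture to check the items outside it.
- **Weak checks:**
  - Force readings while sliding were mostly under 1 N, below the stated 2 N, so I judged the pawl drop from the pictures rather than from the force.
  - The press force also fell to nearly zero between 118 and 94 mm height.
  - The overhead view is barely sensitive to lever angle, so "flat" rests mainly on the contact height. The apparent pad width also agreed.

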